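Refit the sight glass of a vacuum chamber door

TASK

With your fingertips, slide the loose sight glass across the face of the chamber door until it drops into the round seat and lies flat in it. Then push the two retaining clips round, so that each points at the middle of the glass and holds it in. Never pick the glass up off the door or tip it up, leave the grease jar, screwdriver, resin tin and mixing cup where they are, and take your hand away at the end.

Things in the scene. Friction and masses are not known exactly. Their poses are not given: they have to be found in the camera images.
- sight_glass: The sight glass: a flat disc, clear glass fused in a bright steel ring, 76 mm across, 12 mm thick, same on both sides, about 0.3 kg. It starts loose and flat on the door's face, 85 to 125 mm from the seat's centre. Origin: centre of its underside; z is its axis, up. On the face its origin is level with the face; seated it is 8 mm lower and the glass stands 4 mm proud.
- chamber_door: The vacuum chamber's door: a heavy cream-painted plate, 360 x 240 x 20 mm, lying outer face up on a 3 mm cutting mat; it does not move. Origin: middle of its underside; x runs along its length from the handle end to the hinge end, y along its width, z up. A bar handle 110 mm long (along y) and 38 mm high stands on the face 158 mm along -x.
- seat (a point): Centre of the round seat's mouth, level with the door's face (23 mm above the bench), 60 mm from the door's middle along its +x; axes as the door's. The seat is a stepped bore: 80 mm across and 8 mm deep down to a flat ledge, with a 52 mm through hole in the middle.
- clip_a_pivot (a point): Pivot of clip A, on the door's face, 62 mm from the seat's centre along the door's +y. The clip is a steel strip 14 mm wide, 6 to 9 mm above the face, that turns level with slight friction (under 2 N at its knob) and stays where left. It reaches 36 mm from the pivot on the knob's side, 16 mm on the other. Screw head at the pivot: 14 mm across, 14 mm high; the stop pin by the tail: 9.5 mm high.
- clip_b_pivot (a point): Pivot of clip B, the mirror image of clip A: 62 mm from the seat's centre along the door's -y.
- clip_a_knob (a point): Middle of the round upright finger knob on clip A: 10 mm across, from 9 to 23 mm above the door's face, 30 mm from the pivot.
- clip_b_knob (a point): Middle of the finger knob on clip B, as on clip A.
- clip_a (a joint): Angle of clip A (rad). 0: it points from its pivot straight at the seat's centre, over the glass, against its stop. At about 1.57 it points along the door's +x, towards the hinge end, clear of the seat; 1.75 is the end of its travel. It starts between 1.2 and 1.7, and turns shut clockwise seen from above.
- clip_b (a joint): Angle of clip B, mirror image: 0 points straight at the seat's centre, against its stop, about 1.57 points along the door's +x. It starts between 1.2 and 1.7, and turns shut anticlockwise seen from above.
- grease_jar: Small white jar with a black lid, 40 mm across and 42 mm high, standing on the door near its hinge end. Leave it. Origin: centre of its underside.
- screwdriver: Screwdriver with a black handle, 180 mm long, lying on the mat beside the door. Leave it.
- resin_tin: Oblong metal resin tin with a white cap, 115 x 60 x 188 mm, standing to the right of the door. Leave it. Origin: centre of its underside.
- mixing_cup: Amber plastic mixing cup, 80 mm across the rim and 95 mm high, standing to the left of the door. Leave it. Origin: centre of its underside.

How it is judged:
On the way:
1. the sight glass lies flat at the bottom of its seat (horizontal distance between sight_glass and seat below 0.005 m and z of sight_glass in the frame of seat below -0.006 m and angle between sight_glass's own z axis and vertical below 0.04 rad), for 0.2 s.
At the end, for the whole second after the job is handed in: The sight glass rests flat in its seat (centre within 5 mm of the seat's, underside at least 6 mm below the door's face, tilt under 0.04 rad, at rest), and both clips are turned in over it, each within 0.35 rad (20 degrees) of pointing straight at the middle (all of step 1 and linear speed of sight_glass below 0.02 m/s and value of joint each of clip_a, clip_b below 0.35 rad); the robot touches nothing.
It fails at once if the sight glass is lifted off the door (more than 12 mm) or falls off it (z of sight_glass in the frame of seat above 0.012 m or z of sight_glass in the frame of seat below -0.014 m).
It fails at once if the sight glass is tipped up (more than 0.35 rad) (angle between sight_glass's own z axis and vertical above 0.35 rad).
It fails at once if the grease jar, screwdriver, resin tin or mixing cup is moved more than 25 mm (distance of any of grease_jar, screwdriver, resin_tin, mixing_cup from where it was at the start of the episode above 0.025 m).
It fails at once if the grease jar, resin tin or mixing cup is knocked over (angle between any of grease_jar, resin_tin, mixing_cup's own z axis and vertical above 0.5 rad).
It also fails if it takes over 64 s, if anything falls off the work surface, if the arm or the gripper's body presses on something with over 40 N, if the wrist force passes 120 N, or if a joint passes its speed limit or range.

ROBOT

A 6-joint arm with a two-finger parallel gripper is mounted at the origin on the work surface. World frame = base frame: x ahead of the robot, y to its left, z up, the work surface at z = 0. Lengths are in m, angles in rad, forces in N, time in s.
With the tool pointing down it reaches from about 0.35 to 0.85 m from the base axis. Payload 8.1 kg.
Tool frame: the origin (TCP) lies on the mounting face of the last link; the fingertips stand 186 mm ahead of it and the grasp point (between the pads) lies 167 mm ahead of it; y points along the fingers, x is the direction in which the jaws open and shut, and the axes are right-handed (so a half turn about y gives the same grasp; the last joint's range is limited). The gripper opens to 93 mm and grips with 3 to 60 N. Pads are 15 mm wide; open, the fingers measure 128 mm over their backs; the gripper's body (75 mm by 188 mm) begins 65 mm behind the grasp point.
Start: joints at [-0.085, 0.13, 1.488, -0, 1.523, -0.085], TCP at [0.6, 0, 0.405] pointing down, gripper open.
Joint ranges: [-2.96, 2.96], [-0.89, 2.26], [0.02, 2.5], [-1.34, 4.48], [0, 2.73], [-2.66, 2.66]. Speed limits (rad/s): [2.39, 2.39, 2.79, 3.14, 3.14, 3.14].

INTERFACE

Orientations are given as a rotation vector (axis times angle).
In Python, from plant import robot, imaging gives the robot as it stands.
- The arm moves only by the shell command python3 -m inch 'ROWS' [OPENING] [FORCE]. ROWS is JSON, a list of rows, each an object of numbers: "x", "y", "z": the shift along the tool's x, y, z in mm; "twist": the turn about the tool's y in rad. In form: [{"x": .., "y": .., "z": .., "twist": ..}, ...]. A call has 1 to 12 rows; each row shifts and turns the commanded pose from where the row before left it, along the tool's axes as they then stand; what a row does not reach is not made up. A row lasts 1/10 s, in which the tool goes at most 50 mm and 8.59 degrees, less where a joint would pass 70% of its speed; a pose out of reach is approached as far as the arm can. A call with a gripper value outside its range is refused whole. OPENING is the gripper command: -1 is shut, 1 is fully open, values between are in proportion, set as the call begins (- or left out, the last holds). The fingers move at their own pace and stop on an object; FORCE is the grip in N (left out, the last holds). Time passes only in rows, so rows that do not move let the fingers close. It gives the time, the measured TCP pose, the force and the opening at its end, in the units of the state.
- robot.read_state(): the state, without advancing time (a new reading comes with each control period).
- imaging.read_camera(name): name is "scene" or "side" or "wrist"; returns a dict with "color" (384x512x3 uint8, red, green, blue), "depth" (384x512 float32, m along the optical axis (not along the pixel's ray), 0 where there is no reading), "fx", "fy", "cx", "cy" (pixels), "rvec" (rotation vector, rad) and "tvec" (3), from world to camera coordinates, as OpenCV has them; the wrist camera has in their place "tool_from_camera" (4x4, takes a point from camera to tool coordinates, whose origin is the TCP and whose axes are the tool frame's). Camera axes: x right, y down, z forward; pixel columns grow to the right and rows downward; lengths in m; the calibration is good to about 2 mm. A picture is of the moment at which its call begins: read the wrist's pose just before it.
- robot.close_job(): hands the job in, once; it reports no verdict.
The state is a dict: "t": time; "q": joint angles; "dq": joint speeds; "joint_torque": joint torques, N m; "tool_pos": TCP position; "orientation": TCP orientation; "force": force on the tool from outside, world axes, zero at the start; "wrist_torque": the same for the moment, N m; "opening": finger opening in m.
Only numpy, scipy, OpenCV 4.12 (cv2) and the standard library are available. Lean on these libraries where they do the work, as an engineer would, in place of code of your own. Each camera call takes 0.05 s, during which the arm holds its last target.

## Working session

There is one attempt and no reset: what is moved stays moved. The work goes in short steps, Python scripts to look and compute and a shell command to move; the robot and the scene stay as the last step left them, time stands still between calls to the robot, and variables do not carry over. Pictures are saved under pics/ and viewed, and the job is handed in when it is done.

```bash
ls; mkdir -p pics; cat > h.py <<'E'
import numpy as np,cv2
from plant import robot,imaging
def snap(n,f):
    s=robot.read_state(); c=imaging.read_camera(n)
    cv2.imwrite('pics/'+f+'.png',c['color'][...,::-1]); 
    np.savez('pics/'+f+'.npz',pos=s['tool_pos'],ori=s['orientation'],**c)
    return s,c
def cam2world(c,s=None):
    if 'rvec' in c:
        R=cv2.Rodrigues(np.array(c['rvec'],float))[0]; t=np.array(c['tvec'],float).ravel()
        return R.T,-R.T@t
    T=np.array(c['tool_from_camera']);R=cv2.Rodrigues(np.array(s['orientation'],float))[0]
    return R@T[:3,:3],R@T[:3,3]+np.array(s['tool_pos'])
def cloud(c,s=None):
    R,o=cam2world(c,s); d=c['depth']; v,u=np.mgrid[:d.shape[0],:d.shape[1]]
    p=np.stack([(u-c['cx'])/c['fx']*d,(v-c['cy'])/c['fy']*d,d],-1)
    w=p@R.T+o; w[d==0]=np.nan
    return w
def atz(c,s,u,v,z):
    R,o=cam2world(c,s); r=R@np.array([(u-c['cx'])/c['fx'],(v-c['cy'])/c['fy'],1.])
    return o+r*(z-o[2])/r[2]
E
python3 - <<'E'
from h import *
for n in ['scene','side','wrist']:
    s,c=snap(n,n+'0'); print(n,c['fx'],cam2world(c,s)[1])
print(s)
E
```

```text
pics
scene 410.9079533893431 [ 1.46938918 -0.04166015  0.67469336]
side 488.0455425907973 [-0.03519724 -0.61416945  0.85938001]
wrist 271.59522393000503 [0.59952786 0.0763194  0.38413536]
{'t': 0.1, 'q': array([-8.53861932e-02,  1.31107795e-01,  1.48915072e+00,  3.07014069e-05,
        1.52301832e+00, -8.54214437e-02]), 'dq': array([-4.68331639e-04, -1.54786828e-03, -3.63281757e-03,  1.23739120e-03,
       -6.96242830e-04, -4.78984376e-05]), 'joint_torque': array([ 2.89806376e-03, -5.61339462e+01, -4.93095982e+01,  7.72326719e-02,
        2.89617141e-02, -2.83941080e-05]), 'tool_pos': array([5.99798413e-01, 5.37707741e-05, 4.03789657e-01]), 'orientation': array([-1.57062171e+00,  1.28933730e-03,  1.34236364e-03]), 'force': array([ 0.19847751, -0.24758828, -0.24950377]), 'wrist_torque': array([-0.06401281,  0.00142788,  0.05835006]), 'opening': 0.09297331564574003}
```

View pics/scene0.png

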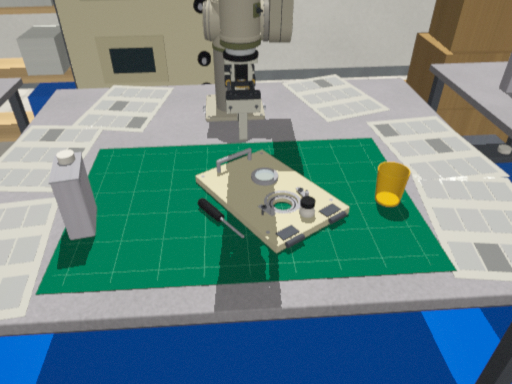

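View pics/side0.png

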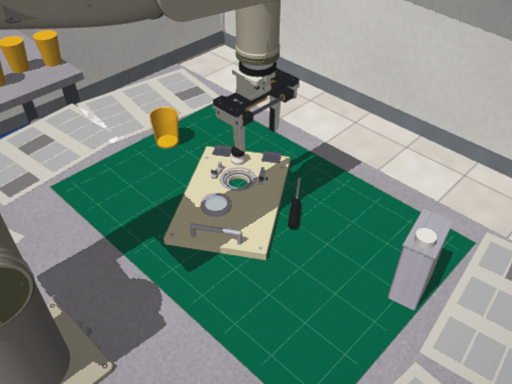

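View pics/wrist0.png

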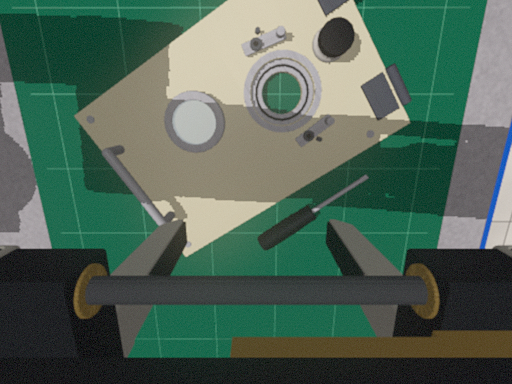

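```bash
python3 - <<'E'
from h import *
c=dict(np.load('pics/wrist0.npz')); s={'tool_pos':c['pos'],'orientation':c['ori']}
im=c['color'][0:260,60:430][...,::-1]
cv2.imwrite('pics/w0z.png',cv2.resize(im,None,fx=2.15,fy=2.15,interpolation=cv2.INTER_CUBIC))
w=cloud(c,s)
for u,v in [(194,122),(150,150),(230,200),(282,92),(263,92),(245,93),(255,44),(280,33),(308,136),(328,121),(336,38)]: print((u,v),w[v,u].round(4))
g=cv2.cvtColor(c['color'],cv2.COLOR_RGB2GRAY)
h=w[...,2]
# glass: height ~35mm
m=((h>0.030)&(h<0.040)).astype(np.uint8)
n,l,st,ce=cv2.connectedComponentsWithStats(m)
for i in range(1,n):
    if st[i,4]>60: 
        print(st[i],ce[i], np.nanmean(w[l==i],0).round(4))
# holes
m=((h<0.019)).astype(np.uint8)
n,l,st,ce=cv2.connectedComponentsWithStats(m)
for i in range(1,n):
    if st[i,4]>60: print('low',st[i],ce[i], np.nanmean(w[l==i],0).round(4))
cv2.imwrite('pics/h0.png',cv2.resize(np.nan_to_num(np.clip(h*4000,0,255)).astype(np.uint8)[0:260,60:430],None,fx=2,fy=2,interpolation=0))
E
```

```text
(194, 122) [0.5217 0.0642 0.0346]
(150, 150) [0.4584 0.0277 0.0229]
(230, 200) [ 0.563  -0.0417  0.0241]
(282, 92) [0.6335 0.1017 0.0033]
(263, 92) [0.6084 0.1018 0.0023]
(245, 93) [0.5853 0.0992 0.0231]
(255, 44) [0.598  0.1512 0.0389]
(280, 33) [0.6259 0.1611 0.0442]
(308, 136) [0.6646 0.0473 0.0369]
(328, 121) [0.6858 0.0659 0.0471]
(336, 38) [0.6831 0.151  0.0661]
[313  27  29  35 204] [321.51470588  49.99509804] [0.6752 0.1454 0.0362]
[242  28  45  28 532] [261.86842105  41.54699248] [0.6059 0.1549 0.0335]
[ 164   90   62   62 2944] [194.43546196 120.68987772] [0.5223 0.0655 0.0346]
[296 113  35  34 411] [313.00973236 130.81021898] [0.6712 0.0534 0.0335]
low [    0     0   227   274 33852] [ 73.39197093 116.97007562] [0.3486 0.0612 0.0025]
low [  171     0   341   275 43686] [406.27983793 151.38273131] [ 0.8391  0.0025 -0.0314]
low [ 251   58   63   67 3271] [282.36900031  90.95444818] [0.6332 0.1022 0.0106]
low [ 128  305  249   52 8983] [239.16664811 326.32472448] [ 0.5699 -0.2755  0.0032]
```

View pics/w0z.png

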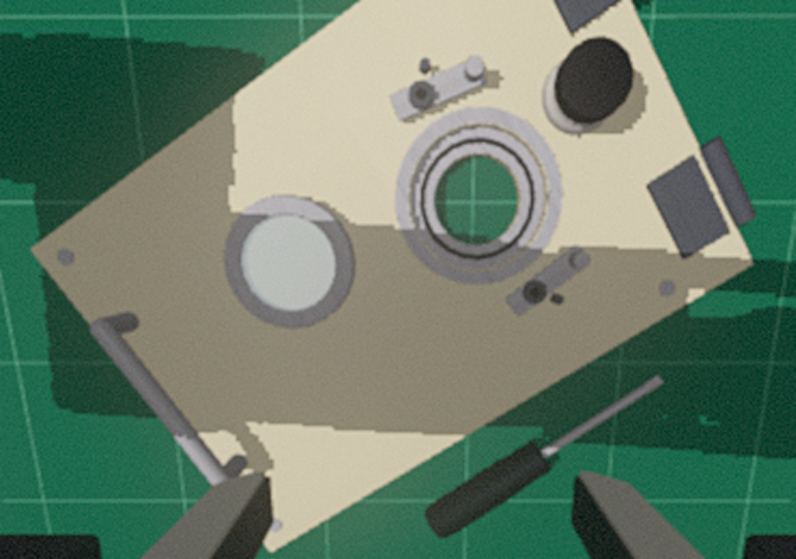

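View pics/h0.png

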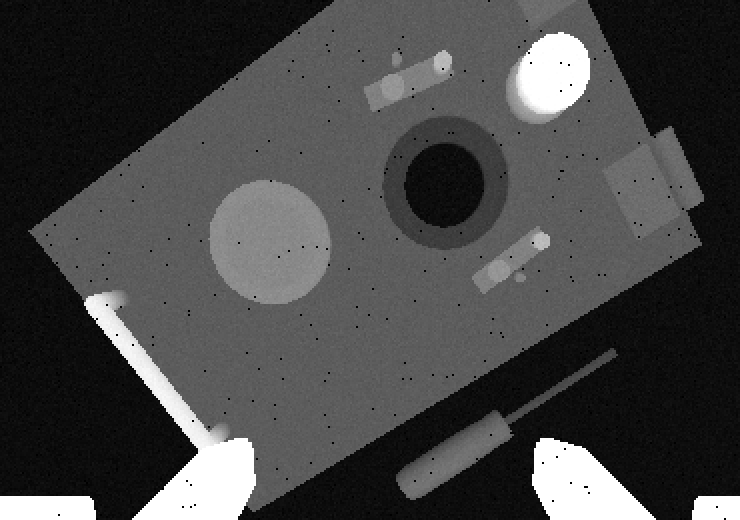

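```bash
cat >> h.py <<'E'
from scipy.optimize import least_squares
def circ(P):
    f=lambda p:np.hypot(P[:,0]-p[0],P[:,1]-p[1])-p[2]
    return least_squares(f,[*P.mean(0),.04],loss='soft_l1',f_scale=.001).x
def outline(c,s,mask,z):
    m=cv2.medianBlur(mask.astype(np.uint8),5)
    cs,_=cv2.findContours(m,cv2.RETR_EXTERNAL,cv2.CHAIN_APPROX_NONE)
    return [np.array([atz(c,s,*p[0],z)[:2] for p in k]) for k in cs if len(k)>80 and k[:,0,1].max()<270 and k[:,0].min()>0]
def fits(c,s):
    h=cloud(c,s)[...,2]
    for n,m,z in [('seat',(h<.019),.023),('hole',(h<.010),.015),('glass',(h>.0315)&(h<.0385),.035)]:
        for P in outline(c,s,m,z): print(n,circ(P).round(4))
E
python3 - <<'E'
from h import *
c=dict(np.load('pics/wrist0.npz')); s={'tool_pos':c['pos'],'orientation':c['ori']}
fits(c,s); w=cloud(c,s); h=w[...,2]
for n,(u0,u1,v0,v1),lo,hi in [('headA',(245,268,32,55),.0355,.039),('knobA',(270,292,20,42),.0435,.048),('headB',(298,318,127,147),.0355,.039),('knobB',(318,338,110,131),.0435,.048),('jar',(305,360,10,70),.062,.068)]:
    q=w[v0:v1,u0:u1].reshape(-1,3); q=q[(q[:,2]>lo)&(q[:,2]<hi)]; print(n,len(q),((q.min(0)+q.max(0))/2).round(4),np.median(q,0).round(4))
E
```

```text
seat [0.6321 0.1005 0.0387]
hole [0.6321 0.1004 0.0248]
glass [0.5224 0.0647 0.037 ]
glass [0.6077 0.1519 0.016 ]
headA 124 [0.5985 0.1526 0.0372] [0.5991 0.1528 0.0373]
knobA 71 [0.6267 0.1638 0.0457] [0.6268 0.1637 0.046 ]
headB 95 [0.6659 0.0486 0.0373] [0.6656 0.0486 0.0371]
knobB 56 [0.6891 0.067  0.0458] [0.6886 0.0671 0.0463]
jar 1053 [0.6847 0.1538 0.0649] [0.6844 0.1538 0.0652]
```

```bash
python3 -m inch '[{"x":-45,"z":15},{"x":-45,"z":15},{"x":-44,"z":16},{"twist":0.14},{"twist":0.14},{"twist":0.14},{"twist":0.14},{"twist":0.14},{"twist":0.14},{"twist":0.14},{"twist":0.14},{"twist":0.135}]' -0.14 20; python3 -m inch '[{"y":40},{"y":40},{"y":40},{"y":30},{}]'; python3 - <<'E'
from h import *
s,c=snap('wrist','w1');R=cv2.Rodrigues(s['orientation'])[0]
print(s['tool_pos'],s['opening'],R.round(3).tolist());fits(c,s)
d=R.T@(np.array([.5224,.0647,.2])-s['tool_pos']);print('glass in tool',d)
E
```

```text
[5.99839513e-01 4.95428956e-05 4.03959787e-01] 0.09332965370606586 [[1.0, -0.001, -0.0], [0.0, 0.0, 1.0], [-0.001, -1.0, 0.0]]
seat [0.6321 0.1005 0.0387]
hole [0.6322 0.1004 0.0249]
glass [0.5224 0.0647 0.0371]
glass [0.614  0.1312 0.0308]
glass in tool [-0.07716486  0.20407331  0.06462061]$[0]: bad value
$[0]: bad value
```

View pics/w1.png

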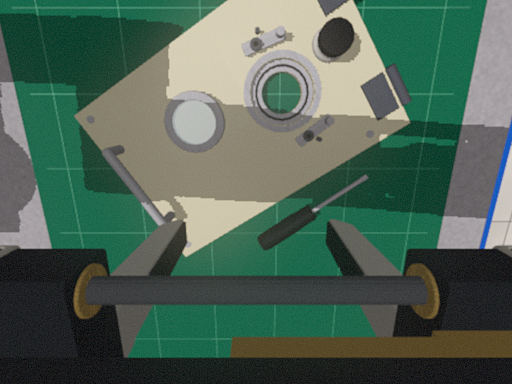

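The rows were refused (every key must be given), so the picture is unchanged from the start. I'll retype them in full.

```bash
python3 -m inch '[{"x":-45,"y":0,"z":15,"twist":0},{"x":-45,"y":0,"z":15,"twist":0},{"x":-44,"y":0,"z":16,"twist":0},{"x":0,"y":0,"z":0,"twist":0.14},{"x":0,"y":0,"z":0,"twist":0.14},{"x":0,"y":0,"z":0,"twist":0.14},{"x":0,"y":0,"z":0,"twist":0.14},{"x":0,"y":0,"z":0,"twist":0.14},{"x":0,"y":0,"z":0,"twist":0.14},{"x":0,"y":0,"z":0,"twist":0.14},{"x":0,"y":0,"z":0,"twist":0.14},{"x":0,"y":0,"z":0,"twist":0.135}]' -0.14 20; python3 - <<'E'
from h import *
s,c=snap('wrist','w2');R=cv2.Rodrigues(s['orientation'])[0]
print(s['tool_pos'],s['opening'],R.round(3).tolist());fits(c,s)
d=R.T@(np.array([.5224,.0647,.2])-s['tool_pos']);print('glass in tool',d)
E
```

```text
t: 1.4
tool_pos: [0.4659, 0.046, 0.4046]
orientation: [-1.34, 0.978, -0.978]
force: [-0.7, 0.2, -0.4]
opening: 0.0397
[0.46591358 0.04602875 0.40459179] 0.03972024897607511 [[0.305, -0.0, 0.952], [-0.952, 0.0, 0.305], [-0.0, -1.0, -0.0]]
hole [0.6318 0.0994 0.0247]
glass [0.5221 0.0636 0.0369]
glass [0.6143 0.1328 0.0291]
glass in tool [-0.00052914  0.20457728  0.05953979]
```

View pics/w2.png

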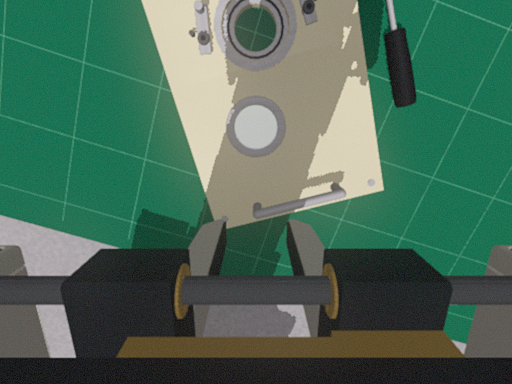

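```bash
python3 - <<'E'
from h import *
c=dict(np.load('pics/w2.npz')); s={'tool_pos':c['pos'],'orientation':c['ori']}
w=cloud(c,s);R=cv2.Rodrigues(c['ori'])[0];t=(w-c['pos'])@R
for u,v in [(256,127),(256,210),(300,202),(345,192),(256,165),(215,230),(300,235),(210,260)]: print((u,v),w[v,u].round(3),'tool',t[v,u].round(3))
print(c['tool_from_camera'].round(3))
E
```

```text
(256, 127) [0.522 0.063 0.034] tool [0.001 0.37  0.058]
(256, 210) [0.424 0.032 0.058] tool [ 0.001  0.347 -0.044]
(300, 202) [ 0.452 -0.017  0.06 ] tool [ 0.056  0.344 -0.032]
(345, 192) [ 0.482 -0.066  0.06 ] tool [ 0.111  0.344 -0.019]
(256, 165) [0.473 0.048 0.023] tool [0.001 0.382 0.008]
(215, 230) [0.468 0.072 0.238] tool [-0.024  0.167  0.01 ]
(300, 235) [0.483 0.025 0.244] tool [0.025 0.161 0.009]
(210, 260) [0.468 0.069 0.271] tool [-0.021  0.134  0.009]
[[ 1.     0.001  0.001  0.   ]
 [-0.    -0.275  0.961  0.02 ]
 [ 0.001 -0.961 -0.275  0.076]
 [ 0.     0.     0.     1.   ]]
```

```bash
python3 -m inch '[{"x":0,"y":40,"z":0,"twist":0},{"x":0,"y":40,"z":0,"twist":0},{"x":0,"y":40,"z":0,"twist":0},{"x":0,"y":35,"z":0,"twist":0},{"x":0,"y":25,"z":0,"twist":0},{"x":0,"y":11,"z":0,"twist":0},{"x":0,"y":0,"z":0,"twist":0}]'; python3 - <<'E'
from h import *
s,c=snap('wrist','w3');print(s['tool_pos'],s['force'])
snap('side','s3')
E
```

```text
t: 2.15
tool_pos: [0.4652, 0.046, 0.2123]
orientation: [-1.345, 0.975, -0.97]
force: [-0.5, 0.8, 0.0]
opening: 0.04
[0.4651747 0.0460286 0.2122854] [-0.48136754  0.7584644   0.03605333]
```

View pics/w3.png

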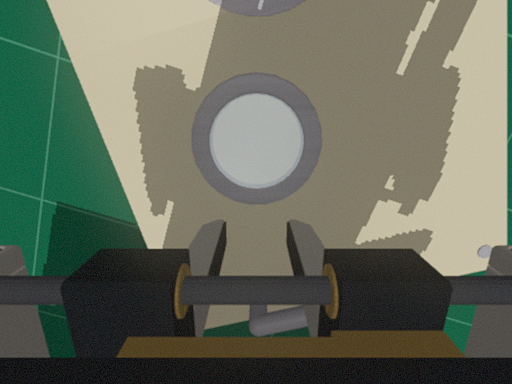

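View pics/s3.png

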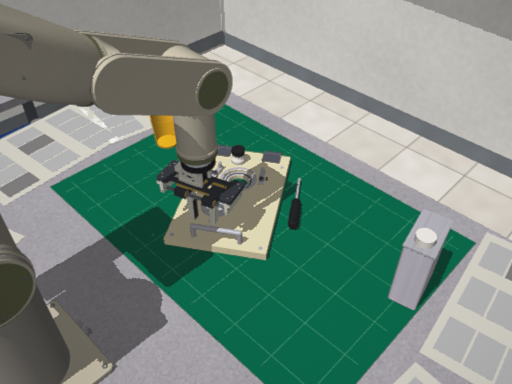

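```bash
python3 -m inch '[{"x":0,"y":0,"z":11,"twist":0},{"x":0,"y":0,"z":9,"twist":0},{"x":0,"y":0,"z":9,"twist":0},{"x":0,"y":0,"z":9,"twist":0},{"x":0,"y":0,"z":9,"twist":0},{"x":0,"y":0,"z":9,"twist":0},{"x":0,"y":0,"z":9,"twist":0},{"x":0,"y":0,"z":9,"twist":0},{"x":0,"y":0,"z":9,"twist":0},{"x":0,"y":0,"z":9,"twist":0},{"x":0,"y":0,"z":8,"twist":0},{"x":0,"y":0,"z":0,"twist":0}]'; python3 - <<'E'
from h import *
s,c=snap('wrist','w4');R=cv2.Rodrigues(s['orientation'])[0]
print(s['tool_pos'],s['opening']);fits(c,s)
print('seat in tool',R.T@(np.array([.632,.1003,.2])-s['tool_pos']))
E
```

```text
t: 3.45
tool_pos: [0.5623, 0.0775, 0.214]
orientation: [-1.341, 0.972, -0.974]
force: [0.3, -0.3, -0.1]
opening: 0.0402
[0.56233162 0.07750071 0.21397744] 0.04020782219989684
seat [0.6337 0.1004 0.0371]
hole [0.6348 0.1008 0.0223]
glass [0.6012 0.0894 0.0373]
glass [0.6086 0.1519 0.0162]
glass [0.6705 0.0561 0.0164]
seat in tool [-1.62518143e-05  1.40698890e-02  7.32864090e-02]
```

View pics/w4.png

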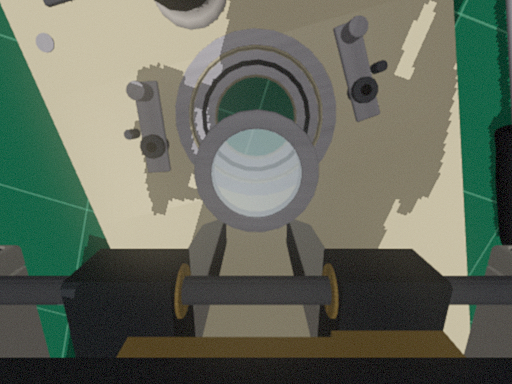

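```bash
python3 -m inch '[{"x":0,"y":0,"z":5,"twist":0},{"x":0,"y":1,"z":6,"twist":0},{"x":0,"y":0,"z":6,"twist":0},{"x":0,"y":0,"z":5,"twist":0},{"x":0,"y":0,"z":4,"twist":0},{"x":0,"y":0,"z":3,"twist":0},{"x":0,"y":0,"z":2,"twist":0},{"x":0,"y":0,"z":1,"twist":0},{"x":0,"y":0,"z":0,"twist":0},{"x":0,"y":0,"z":0,"twist":0}]'; python3 - <<'E'
from h import *
s,c=snap('wrist','w5');R=cv2.Rodrigues(s['orientation'])[0]
print(s['tool_pos'],s['force']);fits(c,s)
print('seat in tool',R.T@(np.array([.632,.1003,.2])-s['tool_pos']))
w=cloud(c,s)
for v in (80,90,100,160,170,175): print(v,[w[v,u].round(4).tolist() for u in (225,256,287)])
E
```

```text
t: 4.5
tool_pos: [0.5916, 0.087, 0.2128]
orientation: [-1.342, 0.973, -0.974]
force: [0.0, 0.0, -0.9]
opening: 0.0401
[0.59157494 0.08704875 0.21280904] [ 0.02854404  0.00961067 -0.91047445]
seat [0.6315 0.0995 0.0385]
glass [0.6128 0.0939 0.026 ]
glass [0.6179 0.1276 0.0344]
glass [0.6545 0.0742 0.0328]
glass [0.6848 0.1531 0.0188]
seat in tool [-4.31525507e-05  1.28320279e-02  4.25345721e-02]
80 [[0.6759, 0.1331, 0.0238], [0.6816, 0.116, 0.0227], [0.6871, 0.0988, 0.0235]]
90 [[0.6706, 0.1316, 0.0231], [0.6764, 0.1143, 0.0223], [0.6819, 0.097, 0.0237]]
100 [[0.6653, 0.13, 0.0237], [0.671, 0.1125, 0.024], [0.6767, 0.0951, 0.0237]]
160 [[0.632, 0.1196, 0.0297], [0.6378, 0.1017, 0.0295], [0.6437, 0.0837, 0.0294]]
170 [[0.6261, 0.1178, 0.03], [0.6322, 0.0998, 0.0308], [0.6381, 0.0819, 0.031]]
175 [[0.6231, 0.1169, 0.0298], [0.6292, 0.0989, 0.0308], [0.635, 0.0807, 0.0299]]
```

View pics/w5.png

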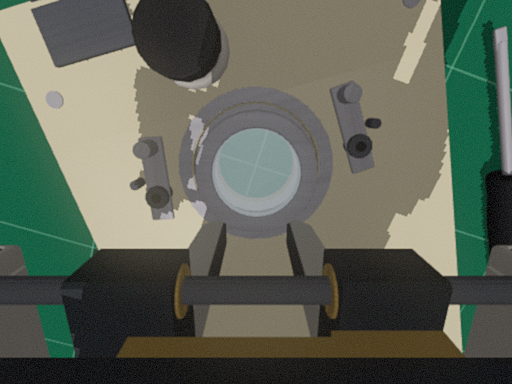

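Leading edge is in, trailing edge still riding the rim near the fingers (about 256,225). I'll push on slightly.

```bash
python3 -m inch '[{"x":0,"y":0,"z":1,"twist":0},{"x":0,"y":0,"z":1,"twist":0},{"x":0,"y":0,"z":1,"twist":0},{"x":0,"y":0,"z":0.5,"twist":0},{"x":0,"y":0,"z":0,"twist":0},{"x":0,"y":0,"z":0,"twist":0}]'; cat >> h.py <<'E'
def tilt(c,s):
    w=cloud(c,s); d=np.hypot(w[...,0]-.632,w[...,1]-.1003); q=w[(d<.032)&(w[...,2]>.018)&(w[...,2]<.040)]
    A=np.c_[q[:,:2]-[.632,.1003],np.ones(len(q))]
    for _ in range(3):
        p=np.linalg.lstsq(A,q[:,2],rcond=None)[0]; k=abs(A@p-q[:,2])<.002; A,q=A[k],q[k]
    print('plane n',len(q),'slopes',p[:2].round(3),'z centre',p[2].round(4))
E
python3 - <<'E'
from h import *
s,c=snap('wrist','w6');R=cv2.Rodrigues(s['orientation'])[0]
print(s['tool_pos'],s['force']);tilt(c,s)
print('seat in tool',R.T@(np.array([.632,.1003,.2])-s['tool_pos']))
E
```

```text
t: 5.15
tool_pos: [0.5949, 0.0881, 0.2132]
orientation: [-1.342, 0.973, -0.974]
force: [-2.4, -0.0, 5.2]
opening: 0.0401
[0.59494363 0.08805857 0.21320699] [-2.38315104 -0.01756098  5.20315358]
plane n 7946 slopes [0.004 0.003] z centre 0.0265
seat in tool [-0.00013097  0.01321809  0.039022  ]
```

View pics/w6.png

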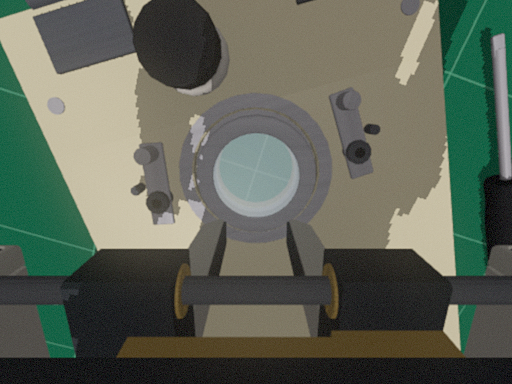

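```bash
python3 -m inch '[{"x":0,"y":0,"z":-1.5,"twist":0},{"x":0,"y":-2,"z":-2,"twist":0},{"x":0,"y":-20,"z":0,"twist":0},{"x":0,"y":-40,"z":0,"twist":0},{"x":0,"y":-20,"z":0,"twist":0},{"x":0,"y":0,"z":0,"twist":0.12},{"x":0,"y":0,"z":0,"twist":0.12},{"x":0,"y":0,"z":0,"twist":0.12},{"x":0,"y":0,"z":0,"twist":0.123},{"x":0,"y":0,"z":0,"twist":0}]' -1; python3 - <<'E'
from h import *
s,c=snap('wrist','w7');R=cv2.Rodrigues(s['orientation'])[0]
print(s['tool_pos'],s['force'],s['opening'],R.round(3).tolist());tilt(c,s)
w=cloud(c,s)
print('start B in tool',R.T@(np.array([.711,.066,.038+.186])-s['tool_pos']),'end',R.T@(np.array([.662,.075,.038+.186])-s['tool_pos']))
q=w[(w[...,2]>.026)&(np.hypot(w[...,0]-.711,w[...,1]-.066)<.04)];print(len(q), q[::40].round(3))
E
```

```text
t: 6.2
tool_pos: [0.5913, 0.087, 0.2946]
orientation: [-1.124, 1.333, -1.333]
force: [0.9, 0.8, 0.1]
opening: 0.0003
[0.59134958 0.08699015 0.29457711] [0.90766451 0.77638448 0.10315573] 0.0002778818362172984 [[-0.168, -0.0, 0.986], [-0.986, 0.0, -0.168], [-0.0, -1.0, -0.0]]
plane n 3768 slopes [0.005 0.003] z centre 0.0265
start B in tool [0.0005398  0.0705683  0.12148153] end [-7.78837391e-05  7.05719374e-02  7.16656807e-02]
718 [[0.75  0.075 0.029]
 [0.746 0.081 0.027]
 [0.743 0.087 0.028]
 [0.738 0.093 0.027]
 [0.693 0.064 0.047]
 [0.692 0.071 0.032]
 [0.689 0.068 0.046]
 [0.688 0.07  0.046]
 [0.686 0.056 0.033]
 [0.685 0.064 0.043]
 [0.683 0.055 0.032]
 [0.68  0.041 0.033]
 [0.682 0.062 0.031]
 [0.68  0.053 0.033]
 [0.68  0.063 0.032]
 [0.677 0.05  0.032]
 [0.676 0.054 0.032]
 [0.674 0.053 0.033]]
```

View pics/w7.png

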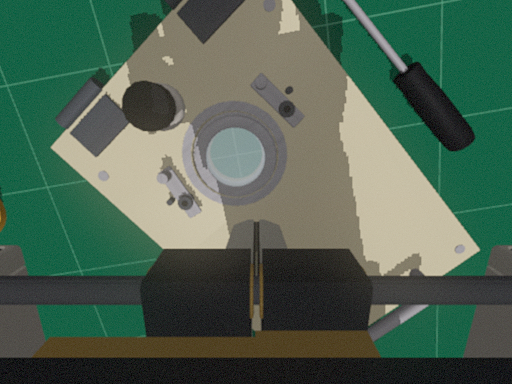

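```bash
python3 -m inch '[{"x":0,"y":0,"z":41,"twist":0},{"x":0,"y":0,"z":40,"twist":0},{"x":0,"y":0,"z":40,"twist":0},{"x":0,"y":0,"z":0,"twist":0},{"x":0,"y":35,"z":0,"twist":0},{"x":0,"y":25,"z":0,"twist":0},{"x":0,"y":10,"z":0,"twist":0},{"x":0,"y":0,"z":0,"twist":0},{"x":0,"y":0,"z":0,"twist":0}]'; python3 - <<'E'
from h import *
s=robot.read_state();R=cv2.Rodrigues(s['orientation'])[0]
print(s['tool_pos'],s['force'])
print('end',R.T@(np.array([.662,.075,.038+.186])-s['tool_pos']))
E
```

```text
t: 7.15
tool_pos: [0.711, 0.0671, 0.2262]
orientation: [-1.125, 1.33, -1.331]
force: [-0.3, 0.3, 0.8]
opening: 0.0005
[0.71098353 0.06705143 0.22617304] [-0.25106412  0.25274127  0.75960305]
end [ 0.00025771  0.00210702 -0.04962643]
```

```bash
python3 -m inch '[{"x":0,"y":2,"z":-5,"twist":0},{"x":0,"y":0,"z":-6,"twist":0},{"x":0,"y":0,"z":-6,"twist":0},{"x":0,"y":0,"z":-6,"twist":0},{"x":0,"y":0,"z":-6,"twist":0},{"x":0,"y":0,"z":-6,"twist":0},{"x":0,"y":0,"z":-6,"twist":0},{"x":0,"y":0,"z":-4,"twist":0},{"x":0,"y":0,"z":-3,"twist":0},{"x":0,"y":0,"z":0,"twist":0},{"x":0,"y":0,"z":0,"twist":0}]'; python3 - <<'E'
from h import *
s,c=snap('wrist','w8');snap('side','s8')
print(s['tool_pos'],s['force']);tilt(c,s)
E
```

```text
t: 8.25
tool_pos: [0.6636, 0.0738, 0.2232]
orientation: [-1.125, 1.33, -1.333]
force: [2.9, -3.1, 0.4]
opening: 0.0007
[0.66360736 0.07381767 0.22323798] [ 2.91012322 -3.11970232  0.37476508]
plane n 462 slopes [0.125 0.024] z centre 0.0234
```

View pics/w8.png

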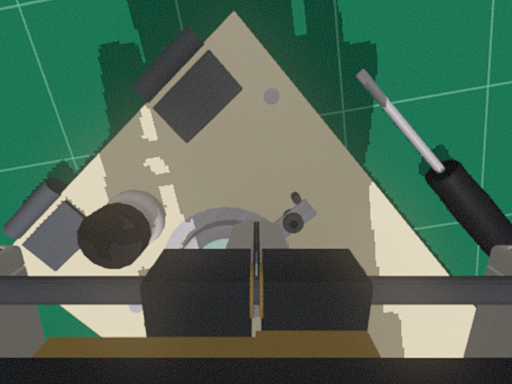

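```bash
python3 -m inch '[{"x":0,"y":0,"z":6,"twist":0},{"x":0,"y":-30,"z":4,"twist":0},{"x":0,"y":-30,"z":0,"twist":0},{"x":0,"y":0,"z":0,"twist":-0.14},{"x":0,"y":0,"z":0,"twist":-0.143},{"x":0,"y":0,"z":0,"twist":-0.143},{"x":0,"y":0,"z":0,"twist":-0.143},{"x":0,"y":0,"z":0,"twist":-0.143},{"x":0,"y":0,"z":0,"twist":-0.143},{"x":0,"y":0,"z":0,"twist":-0.143},{"x":0,"y":0,"z":0,"twist":-0.143}]'; python3 -m inch '[{"x":0,"y":0,"z":0,"twist":-0.143},{"x":0,"y":0,"z":0,"twist":-0.143},{"x":0,"y":0,"z":0,"twist":0}]'; python3 - <<'E'
from h import *
s,c=snap('scene','c9');R=cv2.Rodrigues(s['orientation'])[0]
print(s['tool_pos'],s['force'],R.round(3).tolist())
print('start A',R.T@(np.array([.6364,.1837,.038+.186])-s['tool_pos']),'end',R.T@(np.array([.6217,.1384,.038+.186])-s['tool_pos']))
cv2.imwrite('pics/c9z.png',cv2.resize(c['color'][130:260,180:370][...,::-1],None,fx=4,fy=4,interpolation=cv2.INTER_CUBIC))
E
```

```text
t: 9.45
tool_pos: [0.673, 0.0735, 0.2817]
orientation: [-1.521, 0.465, -0.461]
force: [0.2, 0.1, 0.5]
opening: 0.0007
t: 9.75
tool_pos: [0.673, 0.0735, 0.2818]
orientation: [-1.557, 0.244, -0.24]
force: [0.4, -0.4, -0.3]
opening: 0.0009
[0.6730288  0.0735012  0.28183824] [ 0.42855914 -0.35170439 -0.29898309] [[0.953, -0.002, 0.303], [-0.303, 0.0, 0.953], [-0.002, -1.0, -0.0]]
start A [-0.06821711  0.05796227  0.09390159] end [-0.0684766   0.05797558  0.04627688]
```

View pics/c9z.png

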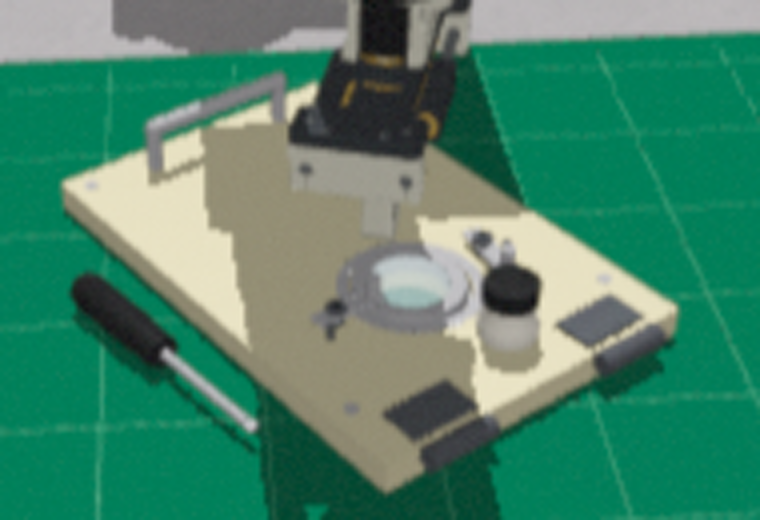

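```bash
python3 -m inch '[{"x":-23,"y":0,"z":32,"twist":0},{"x":-23,"y":0,"z":31,"twist":0},{"x":-22,"y":0,"z":31,"twist":0},{"x":0,"y":0,"z":0,"twist":0},{"x":0,"y":30,"z":0,"twist":0},{"x":0,"y":18,"z":0,"twist":0},{"x":0,"y":9,"z":0,"twist":0},{"x":0,"y":0,"z":0,"twist":0},{"x":0,"y":0,"z":0,"twist":0}]'; python3 - <<'E'
from h import *
s=robot.read_state();R=cv2.Rodrigues(s['orientation'])[0]
print(s['tool_pos'],s['force'])
print('end',R.T@(np.array([.6217,.1384,.038+.186])-s['tool_pos']))
E
```

```text
t: 10.7
tool_pos: [0.6377, 0.183, 0.226]
orientation: [-1.557, 0.245, -0.245]
force: [0.0, -0.0, 0.6]
opening: 0.0006
[0.6376548  0.18304073 0.22597817] [ 0.02228121 -0.04557209  0.62231603]
end [-0.001464    0.00197908 -0.04738358]
```

```bash
python3 -m inch '[{"x":0,"y":2,"z":-5,"twist":0},{"x":-1,"y":0,"z":-6,"twist":0},{"x":0,"y":0,"z":-6,"twist":0},{"x":0,"y":0,"z":-6,"twist":0},{"x":0,"y":0,"z":-6,"twist":0},{"x":0,"y":0,"z":-6,"twist":0},{"x":0,"y":0,"z":-6,"twist":0},{"x":0,"y":0,"z":-4,"twist":0},{"x":0,"y":0,"z":-1,"twist":0},{"x":0,"y":0,"z":0,"twist":0},{"x":0,"y":0,"z":0,"twist":0}]'; python3 -m inch '[{"x":0,"y":0,"z":6,"twist":0},{"x":0,"y":-30,"z":4,"twist":0},{"x":0,"y":-45,"z":0,"twist":0},{"x":0,"y":-45,"z":-35,"twist":0},{"x":0,"y":-45,"z":-45,"twist":0},{"x":0,"y":-15,"z":-45,"twist":0},{"x":0,"y":0,"z":-40,"twist":0},{"x":0,"y":0,"z":-15,"twist":0},{"x":0,"y":0,"z":0,"twist":0}]' ; python3 - <<'E'
from h import *
s,c=snap('wrist','w10')
print(s['tool_pos'],s['force']);fits(c,s);tilt(c,s)
cv2.imwrite('pics/w10z.png',cv2.resize(c['color'][0:260,60:430][...,::-1],None,fx=2.1,fy=2.1,interpolation=cv2.INTER_CUBIC))
w=cloud(c,s);q=w[(w[...,2]>.043)&(w[...,2]<.05)&(np.hypot(w[...,0]-.632,w[...,1]-.1)<.075)]
h=w[...,2];n,l,st,ce=cv2.connectedComponentsWithStats(((h>.041)&(h<.05)).astype(np.uint8))
for i in range(1,n):
    if st[i,4]>15: print(st[i,4],np.nanmedian(w[l==i],0).round(4))
E
```

```text
t: 11.8
tool_pos: [0.6222, 0.14, 0.2235]
orientation: [-1.557, 0.244, -0.244]
force: [-0.4, 1.8, 1.6]
opening: 0.0007
t: 12.7
tool_pos: [0.5742, -0.0102, 0.3882]
orientation: [-1.557, 0.247, -0.246]
force: [0.5, 0.2, 0.7]
opening: 0.0003
[ 0.57417887 -0.01021956  0.38819685] [0.49363934 0.17303212 0.67229171]
glass [0.6603 0.0526 0.0171]
glass [0.6018 0.1467 0.0167]
plane n 2379 slopes [0.004 0.003] z centre 0.0265
44 [0.6731 0.1424 0.0424]
79 [0.6151 0.1268 0.0461]
67 [0.6494 0.0734 0.0462]
28 [0.4245 0.0306 0.0454]
28 [ 0.4831 -0.0594  0.046 ]
```

View pics/w10z.png

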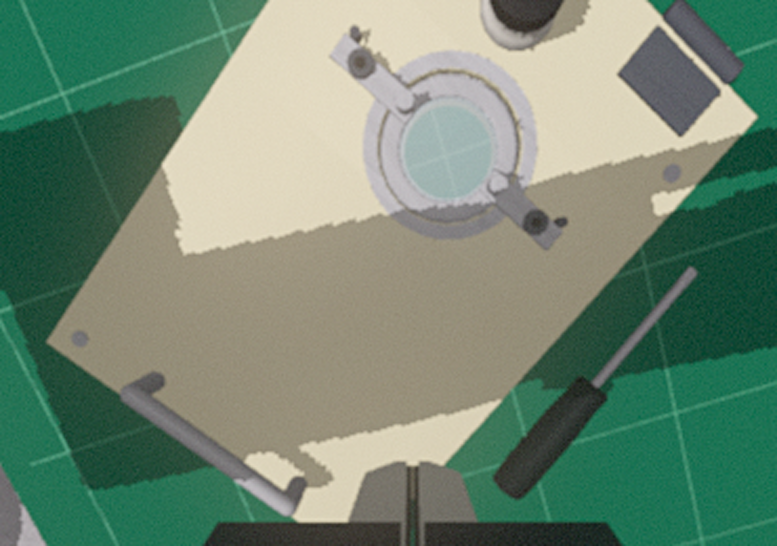

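The glass lies flat in the seat (enlarged picture, about 450,150). Both clips point at its centre, with knobs at about (415,98) and (497,182), and the hand is clear.

```bash
python3 -c "
from plant import robot
print(robot.close_job())"
```

```text
the job is handed in; nothing more can be done
None
```

The glass is in its seat, both clips are turned in over it, and I handed the job in at about 13 s of the 64 s allowed. The system gave no verdict, so what follows is from my own last checks.

- **Method:** I slid the glass across the door with two spread fingertips until it dropped into the seat. Then I pushed each clip shut by its knob with the fingers closed and raised the hand clear.
- **Glass:** the top face measured 26.5 mm above the bench, against 27 mm expected when seated. The measured slope was about 0.005 rad. I did not fit its centre separately, but lying flat at that depth the bore holds it to within about 2 mm.
- **Clips:** both knobs were within about 1 mm of where they should be when fully shut, so each clip is within a few hundredths of a radian of 0.
- **Other objects:** no planned path touched the jar, screwdriver, tin or cup. I did not re-measure their positions; the jar and screwdriver look undisturbed in the last picture, which does not show the tin or the cup.
- **Hand:** the fingertips were about 0.2 m above the bench, and the wrist force read under 1 N.

Nothing failed or disagreed, except that my first two move commands were refused for missing keys. They moved nothing.

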